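# Lock a wire spool on the payoff spindle with its clip

## Task

Put the small spool of copper wire on the upright spindle of the wire stand, then lock it there: press the open steel clip down on the spool against the brake spring until it is level with the groove near the spindle's end, push it sideways into the groove until it snaps fully home, and let go. The spindle stands in rubber and gives way a little, so follow it, but push gently; leave everything else on the bench where it is.

Things in the scene. Friction and masses are not known exactly. Their poses are not given: they have to be found in the camera images.
- stand: wire stand fixed to the bench: grey base plate 140 x 110 x 12 mm (its middle 12 mm along its +x) with one upright steel spindle, 22 mm diameter, 66.5 mm high over the bench, its top chamfered. Origin on the spindle's axis (unpushed) at bench level, z up. A wire-guide eye 46 mm tall, 18 mm wide stands 74 mm from the axis along the stand's +x. The clip may come from any side round the spindle
- groove (a point): point on the spindle's axis 53.5 mm above the bench, where the clip's origin lies when seated. The groove (core 16 mm diameter) runs from 49 to 58.5 mm above the bench; below and above it the spindle has 22 mm diameter. The spindle stands in a rubber mount: it moves away sideways by 1 mm per 2.2 N (at most 14 mm) and springs back; this point moves with it
- brake (a joint): sinking (m) of the spring-borne brake plate round the spindle: 52 mm diameter, top at 24 mm when 0; at most 0.0078. It starts to sink at 4 N, then 0.7 N per mm, spool's weight included. Unpressed, the spool's top is at 56 mm and a clip on it is 2.5 mm too high for the groove; sunk 3 to 6 mm (4 to 6 N by the clip) it is level. The spring then holds the clip up in the groove
- spool: small spool of copper wire with grey flanges, upright: 56 mm diameter, 32 mm tall, about 0.2 kg, through hole of 25.6 mm diameter. Origin at the centre of its underside, z up. To be put on the spindle so that it rests on the brake plate
- clip: open flat steel clip, 5 mm thick, 34 mm wide, 60 g. Origin on its underside at the centre of its seat; x points out of its mouth, z up. Two spring jaws reach to x = +9 mm, 21 mm apart, with inward lips at x = 4 mm that leave 13 mm and must snap over the 16 mm core: they touch it with the origin 10 mm short of the axis and pass it 4 mm short. The bridge at x = -8 mm then meets the core
- post_top (a point): top centre of the clip's square upright thumb post, for holding it: 12 x 12 mm, 31 mm tall from the clip's underside, its axis at x = -38 mm of the clip, sides along the clip's x and y. Pushing the lips over the core takes about 8 to 15 N sideways in all; then the resistance drops, and rises again at home
- spool_big: larger spool of brass wire, 68 mm diameter, 55 mm tall; not used, stays where it is. Origin under its centre
- washer: closed steel washer, 34 mm diameter, 6 mm thick; bystander. Origin under its centre
- block: round steel bench block, 70 mm diameter, 22 mm tall; bystander. Origin under its centre
- dish: shallow clear dish, 90 mm across, 16 mm tall; bystander. Origin under its centre
- hammer: hammer with red handle, 240 mm long, lying; bystander
- pin: wooden bench pin, 100 x 45 x 16 mm; bystander. Origin under its centre
- driver: screwdriver, 170 mm long, lying; bystander
Not all that is in view belongs to the job. What is shaped like the clip but yellow is not meant.

How it is judged:
On the way, in this order (a step that is already met when the one before it is completed fails the run):
1. the spool stands on the brake plate with the spindle through it (horizontal distance between spool and groove below 0.004 m and z of spool in the frame of stand below 0.0265 m and angle between spool's own z axis and vertical below 0.1 rad), for 0.2 s.
2. the clip is in the groove, home (horizontal distance between clip and groove below 0.0025 m and z of clip in the frame of stand between 0.0475 and 0.0565 m), for 0.1 s.
At the end, for the whole second after the job is handed in: The spool stands upright on the brake plate round the spindle (within 4 mm of its axis), and the clip lies flat in the groove above it, its seat centre within 2.5 mm of the spindle's axis, both at rest and released (all of step 1 and all of step 2 and angle between clip's own z axis and vertical below 0.12 rad and linear speed of each of clip, spool below 0.02 m/s); the robot touches nothing.
It fails at once if the clip and the stand are pressed together with more than 35 N in all (the squeeze of the two jaws included) (contact force between clip and stand above 35 N).
It fails at once if a bystander (big spool, washer, block, dish, hammer, wooden pin, screwdriver) is moved more than 20 mm (distance of any of spool_big, washer, block, dish, hammer, pin, driver from where it was at the start of the episode above 0.02 m).
It also fails if it takes over 69 s, if anything falls off the work surface, if the arm or the gripper's body presses on something with over 40 N, if the wrist force passes 120 N, or if a joint passes its speed limit or range.

## Robot

A 7-joint arm with a two-finger parallel gripper is mounted at the origin on the work surface. World frame = base frame: x ahead of the robot, y to its left, z up, the work surface at z = 0. Lengths are in m, angles in rad, forces in N, time in s.
With the tool pointing down it reaches from about 0.425 to 0.925 m from the base axis. Payload 6.8 kg.
Tool frame: the origin (TCP) lies on the centre line of the jaws, within the pads' length; the fingertips stand 14 mm ahead of it and the grasp point (between the pads) lies 5 mm behind it (env.tips_ahead is the x of the fingertips in the tool frame, in m); x points along the fingers, z is the direction in which the jaws open and shut, and the axes are right-handed (so a half turn about x gives the same grasp; the last joint's range is limited). The gripper opens to 88 mm and grips with 3 to 60 N. Pads are 20 mm wide; open, the fingers measure 115 mm over their backs; the gripper's body (75 mm by 178 mm) begins 61 mm behind the grasp point.
Start: joints at [1.205, 0.477, 0.022, 1.555, -0.011, 1.109, -0.083], TCP at [0.172, -0.653, 0.237] pointing down, gripper open.
Joint ranges: [-2.96, 2.96], [-0.34, 2.1], [-1.41, 1.46], [0.24, 2.44], [-1.37, 4.51], [0.17, 1.92], [-2.96, 2.96]. Speed limits (rad/s): [2.39, 2.39, 3.14, 3.14, 3.14, 3.14, 3.14].

## Interface

Orientations are given as a 3x3 rotation matrix whose columns are the frame's x, y, z axes.
In Python, from rig import env, viewer gives the robot as it stands.
- The arm moves only by the tool arm_command, never from a script. Its argument "targets" is a list of rows, each a list of 3 entries, a list of its own where there are three numbers: the shift along the world's x, y, z in cm, then the turn about the world's z in degrees, then the opening, from -1 (shut) to 1 (fully open). A call has exactly 10 rows; each row shifts and turns the pose as measured when the row begins; what a row does not reach is not made up. A row lasts 1/8 s, in which the tool goes at most 62.5 mm and 10.7 degrees, less where a joint would pass 70% of its speed; a pose out of reach is approached as far as the arm can. A call is refused whole if a number of a shift passes 6.25 or a number of a turn 10.7, either way. A call with a gripper value outside its range is refused whole. The fingers move at their own pace and stop on an object; "force" is the grip in N (left out, the last holds). Time passes only in rows, so rows that do not move let the fingers close, or fill a call up. It gives the time, the measured TCP pose, the force and the opening at its end, in the units of the state.
- env.observe(): the state, without advancing time (a new reading comes with each control period).
- viewer.camera(name): name is "side" or "top" or "wrist"; returns a dict with "frame" (420x560x3 uint8, blue, green, red), "range_z" (420x560 float32, m along the optical axis (not along the pixel's ray), 0 where there is no reading), "fx", "fy", "cx", "cy" (pixels), "pose" (4x4, takes a point from camera to world coordinates). Camera axes: x right, y up, looking along -z (the intrinsics and any distortion apply to the point x, -y, -z); pixel columns grow to the right and rows downward; lengths in m; the calibration is good to about 2 mm. A picture is of the moment at which its call begins.
- env.sign_off(): hands the job in, once; it reports no verdict.
The state is a dict: "time_s": time; "joint_positions": joint angles; "joint_vel": joint speeds; "tau": joint torques, N m; "position": TCP position; "eef_rot": TCP orientation; "ft_force": force on the tool from outside, world axes, zero at the start; "torque": the same for the moment, N m; "gripper_width": opening from 0.0 (shut) to 1.0 (fully open).
Only numpy, scipy, OpenCV 4.12 (cv2) and the standard library are available. Lean on these libraries where they do the work, as an engineer would, in place of code of your own. Each camera call takes 0.05 s, during which the arm holds its last target. There are 200 camera calls.

## Working session

There is one attempt and no reset: what is moved stays moved. The work goes in short steps, Python scripts to look and compute and a tool call to move; the robot and the scene stay as the last step left them, time stands still between calls to the robot, and variables do not carry over. Pictures are saved under pics/ and viewed, about 8 in all and at most 12, crops included, and the job is handed in when it is done.

Besides the shell and the picture viewer there is one more tool, called after "Call:" as a command line: name --argument value ..., lists and objects as JSON in quotes. arm_command: Moves the arm, as the interface text tells. Its arguments: {"type":"object","properties":{"targets":{"type":"array"},"force":{"type":"number"}},"required":["targets"]}

```bash
ls; mkdir -p pics; cat > h.py <<'E'
import numpy as np, cv2
from rig import env, viewer
def shot(n,f):
    c=viewer.camera(n); cv2.imwrite(f'pics/{f}.png',c['frame']); np.savez(f'pics/{f}.npz',**{k:np.asarray(v) for k,v in c.items()}); return c
def cloud(c):
    z=np.asarray(c['range_z'],float); v,u=np.mgrid[:z.shape[0],:z.shape[1]]
    P=np.stack([(u-c['cx'])/c['fx']*z,-(v-c['cy'])/c['fy']*z,-z,np.ones_like(z)],-1)
    W=(P@np.asarray(c['pose']).T)[...,:3]; W[z==0]=np.nan; return W
def state():
    s=env.observe(); print(s['time_s'],np.round(s['position'],4),np.round(s['ft_force'],2),s['gripper_width']); print(np.round(s['eef_rot'],3).tolist()); return s
E
python3 - <<'E'
from h import *
s=state(); print(env.tips_ahead,s['joint_positions'])
for n in('top','side'):
    c=shot(n,n+'0'); print(n,{k:(v.shape if hasattr(v,'shape') and v.ndim>1 else v) for k,v in c.items()},np.round(c['pose'],3).tolist())
a=cv2.imread('pics/top0.png');cv2.imwrite('pics/top0b.png',cv2.resize(a,(800,600)))
E
```

```text
pics
0.0 [ 0.1719 -0.6521  0.2357] [ 0.01  0.23 -0.17] 0.9963102204013593
[[-0.001, 0.967, 0.255], [0.002, 0.255, -0.967], [-1.0, -0.0, -0.002]]
0.014 [ 1.20489013  0.47777896  0.02234348  1.55644265 -0.01149802  1.10929642
 -0.08313099]
top {'frame': (420, 560, 3), 'range_z': (420, 560), 'fx': 430.59673057671864, 'fy': 430.59673057671864, 'cx': 276.1434586597261, 'cy': 206.4388911465747, 'pose': (4, 4)} [[-0.028, 0.996, -0.085, 0.489], [-1.0, -0.029, -0.005, -0.004], [-0.007, 0.085, 0.996, 1.093], [0.0, 0.0, 0.0, 1.0]]
side {'frame': (420, 560, 3), 'range_z': (420, 560), 'fx': 521.9498071441127, 'fy': 521.9498071441127, 'cx': 288.0779152618451, 'cy': 211.93090700550354, 'pose': (4, 4)} [[-0.903, 0.299, -0.307, 0.193], [-0.429, -0.625, 0.652, 0.743], [0.003, 0.721, 0.693, 0.88], [0.0, 0.0, 0.0, 1.0]]
```

View pics/top0b.png

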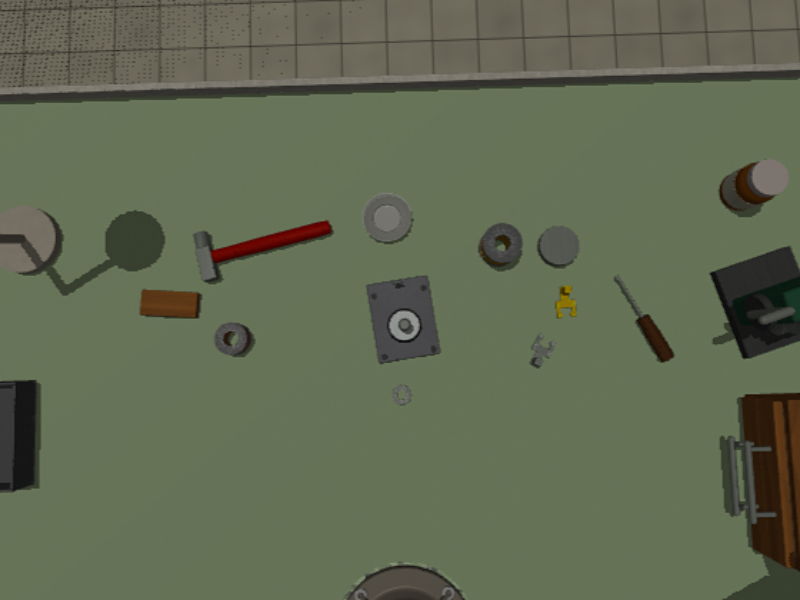

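View pics/side0.png

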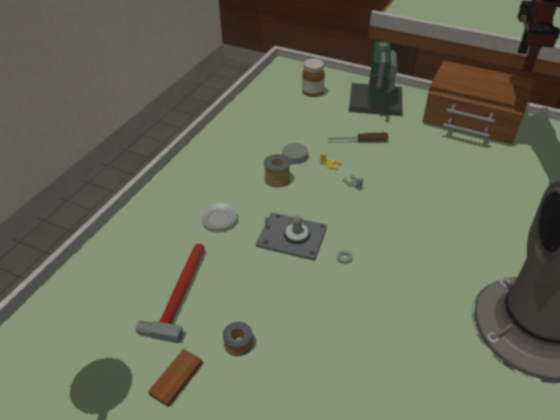

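Top view (800x600): small spool (233,339), stand spindle (404,325) with the eye toward (400,283), steel clip (541,350) with post at lower left and mouth up/right, and the yellow decoy at (566,302).

```bash
python3 - <<'E'
from h import *
top=dict(np.load('pics/top0.npz')); side=dict(np.load('pics/side0.npz'))
T=cloud(top);S=cloud(side)
def W(u,v,r,M=T): 
    return M[v-r:v+r,u-r:u+r].reshape(-1,3)
for nm,C in(('top',T),('side',S)):
    C=C.reshape(-1,3); C=C[~np.isnan(C[:,0])]
    def near(x,y,r,lo,hi): 
        m=(np.hypot(C[:,0]-x,C[:,1]-y)<r)&(C[:,2]>lo)&(C[:,2]<hi); return C[m]
    def show(l,P): 
        if len(P): 
            (cx,cy),rr=cv2.minEnclosingCircle(P[:,:2].astype(np.float32)); print(nm,l,len(P),'mean',P.mean(0).round(4),'circ',round(cx,4),round(cy,4),round(rr,4),'z',P[:,2].min().round(3),P[:,2].max().round(3))
    sp=W(163,237,3)[:, :2].mean(0); st=np.nanmean(W(283,227,3)[:, :2],0); cl=np.nanmean(W(379,245,3)[:, :2],0)
    show('spool',near(*sp,.06,.024,.045)); show('spindle',near(*st,.04,.04,.1)); show('brake',near(*st,.04,.018,.032))
    P=near(*st,.12,.006,.017); show('plate',P); 
    if len(P): print(cv2.minAreaRect(P[:,:2].astype(np.float32)))
    show('eye',near(st[0]+.074,st[1],.03,.025,.06))
    show('post',near(*cl,.06,.02,.05)); show('clip',near(*cl,.05,.003,.012)); show('bench',near(cl[0]-.1,cl[1],.03,-.02,.02))
    np.set_printoptions(suppress=True)
c=cv2.imread('pics/top0.png')[215:275,345:415]; d=cv2.imread('pics/side0.png')[160:200,320:380]
cv2.imwrite('pics/c.png',np.hstack([cv2.resize(c,None,fx=6,fy=6,interpolation=2),cv2.resize(d,(420,360),interpolation=2)])[:, :800])
E
```

```text
top spool 335 mean [0.5132 0.2864 0.0326] circ 0.5135 0.2865 0.0284 z 0.025 0.039
top spindle 66 mean [ 0.5277 -0.0134  0.065 ] circ 0.528 -0.0135 0.0107 z 0.042 0.071
top brake 291 mean [ 0.5278 -0.0134  0.0248] circ 0.5278 -0.014 0.0299 z 0.018 0.03
top plate 2030 mean [ 0.5388 -0.0121  0.0127] circ 0.5221 -0.0146 0.1137 z 0.006 0.017
((0.518337607383728, -0.018438294529914856), (0.21120032668113708, 0.20360930263996124), 54.992740631103516)
top eye 13 mean [ 0.6007 -0.0036  0.0417] circ 0.601 -0.0036 0.0076 z 0.03 0.048
top post 30 mean [ 0.4584 -0.2409  0.0304] circ 0.4583 -0.2411 0.0078 z 0.023 0.035
top clip 305 mean [ 0.4795 -0.2524  0.0051] circ 0.4788 -0.2524 0.0499 z 0.003 0.012
top bench 452 mean [ 0.3789 -0.2523  0.001 ] circ 0.3789 -0.2523 0.03 z -0.005 0.006
side spool 554 mean [0.5127 0.2871 0.0323] circ 0.5136 0.2861 0.029 z 0.024 0.037
side spindle 117 mean [ 0.5261 -0.0096  0.0568] circ 0.5281 -0.0112 0.0115 z 0.04 0.07
side brake 255 mean [ 0.5257 -0.008   0.0248] circ 0.5283 -0.0113 0.0303 z 0.018 0.031
side plate 1800 mean [ 0.5354 -0.0032  0.0126] circ 0.5162 -0.0078 0.1079 z 0.006 0.017
((0.5278491377830505, -0.005715399980545044), (0.17994137108325958, 0.193395733833313), 48.265804290771484)
side eye 24 mean [ 0.6002 -0.0021  0.0381] circ 0.601 -0.0031 0.007 z 0.027 0.048
side post 38 mean [ 0.458  -0.2395  0.0284] circ 0.4576 -0.2415 0.0089 z 0.021 0.035
side clip 190 mean [ 0.4794 -0.2489  0.0051] circ 0.4786 -0.2526 0.0497 z 0.003 0.012
side bench 294 mean [ 0.3789 -0.2523  0.001 ] circ 0.3787 -0.2524 0.03 z -0.005 0.006
```

View pics/c.png

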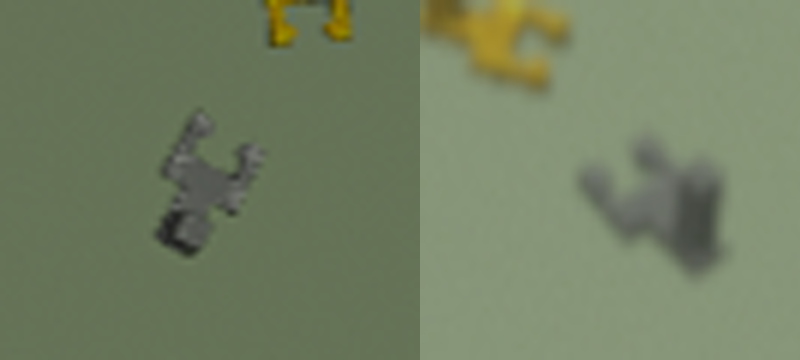

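Spool is near (0.513, 0.287), spindle axis (0.528, -0.0125), and clip post (0.458, -0.241) with heading about -28°. I'll go over the clip for a close look on the way.

Call:
arm_command --targets '[[[2.8, 4, 0], 4.7, 1], [[2.8, 4, 0], 4.7, 1], [[2.8, 4, 0], 4.7, 1], [[2.8, 4, 0], 4.7, 1], [[2.8, 4, 0], 4.7, 1], [[2.8, 4, 0], 4.7, 1], [[2.8, 4, 0], 4.7, 1], [[2.8, 4, 0], 4.7, 1], [[2.8, 4, 0], 4.7, 1], [[2.8, 4, 0], 4.7, 1]]'

```text
time_s: 1.35
position: [0.4533, -0.2404, 0.2322]
eef_rot: [[-0.007, 0.457, 0.89], [0.0, 0.89, -0.457], [-1.0, -0.003, -0.006]]
ft_force: [1.0, 0.4, 0.1]
gripper_width: 0.999
```

```bash
python3 - <<'E'
from h import *
state(); c=shot('wrist','w1'); print(np.round(c['pose'],3).tolist(), c['fx'])
E
```

```text
1.35 [ 0.4533 -0.2404  0.2322] [1.   0.39 0.07] 0.9992095951154453
[[-0.007, 0.457, 0.89], [0.0, 0.89, -0.457], [-1.0, -0.003, -0.006]]
[[0.89, 0.433, 0.144, 0.492], [-0.456, 0.848, 0.269, -0.166], [-0.006, -0.305, 0.952, 0.38], [0.0, 0.0, 0.0, 1.0]] 308.45282943077103
```

View pics/w1.png

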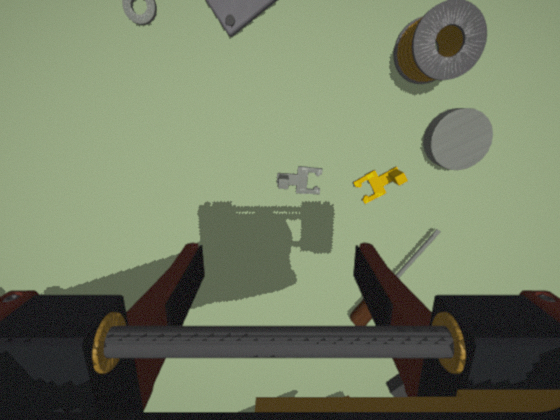

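Wrist view: the clip is at (300,180), post at (284,181), mouth right toward (320,180), so its heading is close to the jaw axis. I'll fit it from the depth.

```bash
cat >> h.py <<'E'
def clipfit(c,x0=.478,y0=-.252,r=.06):
    W=cloud(c).reshape(-1,3); m=(np.hypot(W[:,0]-x0,W[:,1]-y0)<r); 
    F=c['frame'].reshape(-1,3).astype(int); sat=F.max(1)-F.min(1)
    g=m&(sat<18)&(W[:,2]>.002); A=W[g]
    po=A[A[:,2]>.026]; pl=A[(A[:,2]<.009)]
    print('post',len(po),po.mean(0).round(4),po[:,:2].min(0).round(4),po[:,:2].max(0).round(4))
    print('plate',len(pl),pl.mean(0).round(4)); 
    rc=cv2.minAreaRect(pl[:,:2].astype(np.float32)); print(rc)
    d=pl.mean(0)[:2]-po.mean(0)[:2]; print('heading',np.degrees(np.arctan2(d[1],d[0])))
E
python3 - <<'E'
from h import *
c=dict(np.load('pics/w1.npz')); clipfit(c)
W=cloud(c);print('bench z',np.nanmedian(W[120:140,200:260,2]))
E
```

```text
post 24454 [ 0.4929 -0.2332  0.3125] [ 0.4375 -0.2734] [ 0.5377 -0.203 ]
plate 553 [ 0.4784 -0.2532  0.005 ]
((0.47390151023864746, -0.2510581612586975), (0.03342776745557785, 0.053982656449079514), 59.388580322265625)
heading -126.16721232581982
bench z 0.00016863163947550275
```

Call:
arm_command --targets '[[[0.6, 5.6, 0], 0, 1], [[0.6, 5.6, 0], 0, 1], [[0.6, 5.6, 0], 0, 1], [[0.6, 5.6, 0], 0, 1], [[0.6, 5.6, 0], 0, 1], [[0.6, 5.6, 0], 0, 1], [[0.6, 5.6, 0], 0, 1], [[0.6, 5.6, 0], 0, 1], [[0.6, 5.6, 0], 0, 1], [[0, 0, 0], 0, 1]]'

```text
time_s: 2.65
position: [0.5089, 0.2827, 0.2306]
eef_rot: [[-0.007, 0.449, 0.894], [0.004, 0.894, -0.449], [-1.0, 0.0, -0.007]]
ft_force: [-0.1, -0.3, -0.0]
gripper_width: 0.996
```

Call:
arm_command --targets '[[[0.4, 0.3, -5], 0, 1], [[0, 0, -5], 0, 1], [[0, 0, -5], 0, 1], [[0, 0, -4], 0, 1], [[0, 0, -1.5], 0, 1], [[0, 0, 0], 0, 1], [[0, 0, 0], 0, 0.2], [[0, 0, 0], 0, 0], [[0, 0, 0], 0, 0], [[0, 0, 0], 0, 0]]' --force 25

```text
time_s: 3.9
position: [0.5172, 0.2795, 0.0246]
eef_rot: [[0.001, 0.455, 0.89], [0.003, 0.89, -0.455], [-1.0, 0.003, -0.0]]
ft_force: [-1.0, -0.2, -2.8]
gripper_width: 0.631
```

Call:
arm_command --targets '[[[0, 0, 0], 0, -0.2], [[0, 0, 2], 0, -0.2], [[0, 0, 5], 0, -0.2], [[0, 0, 5], 0, -0.2], [[0.2, -5, 0], 0, -0.2], [[0.2, -5, 0], 0, -0.2], [[0.2, -5, 0], 0, -0.2], [[0.2, -5, 0], 0, -0.2], [[0.2, -4, 0], 0, -0.2], [[0.2, -3, 0], 0, -0.2]]'

```text
time_s: 5.15
position: [0.5287, 0.0056, 0.1597]
eef_rot: [[0.01, 0.448, 0.894], [0.005, 0.894, -0.448], [-1.0, 0.009, 0.007]]
ft_force: [0.4, 0.5, -2.4]
gripper_width: 0.634
```

```bash
python3 - <<'E'
from h import *
state(); c=shot('side','s2'); shot('wrist','w2')
a=cv2.imread('pics/s2.png')[120:300,180:420]; cv2.imwrite('pics/s2c.png',np.hstack([cv2.resize(a,(400,300)),cv2.resize(cv2.imread('pics/w2.png'),(400,300))]))
E
```

```text
5.15 [0.5287 0.0056 0.1597] [ 0.41  0.5  -2.4 ] 0.633550539571753
[[0.01, 0.448, 0.894], [0.005, 0.894, -0.448], [-1.0, 0.009, 0.007]]
```

View pics/s2c.png

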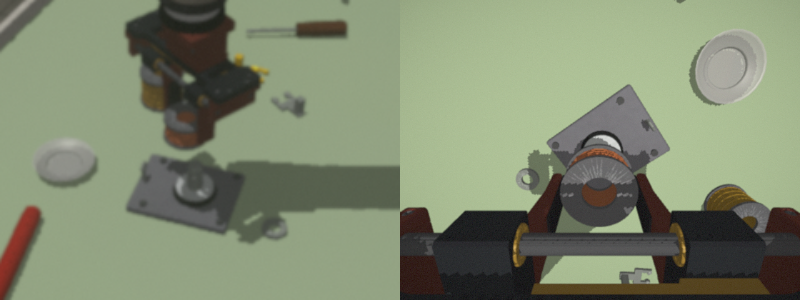

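The spool is held upright, with its hole at about (279,270) in the wrist picture and the stand beyond it. Now I'll measure the spool's offset from the depth.

```bash
python3 - <<'E'
from h import *
c=dict(np.load('pics/w2.npz')); W=cloud(c)
v,u=np.mgrid[:420,:560]
m=(np.hypot(u-279,v-265)<62); P=W[m]; print(np.nanpercentile(P[:,2],[2,20,50,80,98]).round(4))
zt=.167
F=P[np.abs(P[:,2]-zt)<.004]; print(len(F),F[:,2].mean(),F.mean(0)); (x,y),r=cv2.minEnclosingCircle(F[:,:2].astype(np.float32)); print('spool',x,y,r)
# tilt of face
A=np.c_[F[:,:2]-[x,y],np.ones(len(F))]; print(np.linalg.lstsq(A,F[:,2],rcond=None)[0])
# outer flange circle + brake in same wrist view
G=W[(np.abs(W[...,2]-.024)<.003)&(np.hypot(W[...,0]-.528,W[...,1]+.0125)<.035)]; print('brake vis',len(G), cv2.minEnclosingCircle(G[:,:2].astype(np.float32)) if len(G) else '')
H=W[(np.abs(W[...,2]-.012)<.003)&(np.hypot(W[...,0]-.528,W[...,1]+.0125)<.12)]; print(len(H),H.mean(0))
s=dict(np.load('pics/s2.npz')); S=cloud(s).reshape(-1,3)
F=S[(np.abs(S[:,2]-.15)<.025)&(np.hypot(S[:,0]-x,S[:,1]-y)<.036)]; print('side pts',len(F),F.mean(0))
E
```

```text
[-0.0006  0.1398  0.1667  0.1675  0.1712]
7397 0.16709770681641387 [0.53149774 0.00642522 0.16709771]
spool 0.5310230851173401 0.004863831214606762 0.03227802366018295
[ 0.00753383 -0.00061018  0.16709508]
brake vis 524 ((0.5311310291290283, -0.006388852838426828), 0.024390218779444695)
9266 [0.55348139 0.00197124 0.01212625]
side pts 576 [0.53425172 0.01811274 0.15970371]
```

```bash
cat >> h.py <<'E'
from scipy.optimize import least_squares
def circ(E,r,x0):
    f=lambda p: np.hypot(E[:,0]-p[0],E[:,1]-p[1])-r
    s=least_squares(f,x0,loss='soft_l1',f_scale=.0007); return s.x, np.abs(f(s.x)).mean()
def ring(P,x0,rlo,rhi,outer,n=72):
    # extreme radius of points per angular bin
    d=P[:,:2]-x0; r=np.hypot(*d.T); a=((np.arctan2(d[:,1],d[:,0])+np.pi)/(2*np.pi)*n).astype(int)
    E=[]
    for k in range(n):
        q=(a==k)&(r>rlo)&(r<rhi)
        if q.any():
            i=np.where(q)[0]; E.append(P[i[np.argmax(r[i]) if outer else np.argmin(r[i])],:2])
    return np.array(E)
E
python3 - <<'E'
from h import *
W=cloud(dict(np.load('pics/w2.npz'))).reshape(-1,3); W=W[~np.isnan(W[:,0])]
F=W[np.abs(W[:,2]-.1671)<.0025]
x0=np.array([.531,.005])
for i in range(3):
    E=ring(F,x0,.006,.018,False); x0,e=circ(E,.0128,x0); print('hole',x0,e,len(E))
x1=x0
for i in range(2):
    E=ring(F,x1,.02,.030,True); x1,e=circ(E,.028,x1); print('outer',x1,e,len(E))
for f in('top0','side0'):
    C=cloud(dict(np.load(f'pics/{f}.npz'))).reshape(-1,3); C=C[~np.isnan(C[:,0])]
    B=C[np.abs(C[:,2]-.024)<.004]; b=np.array([.528,-.0125])
    for i in range(3): E=ring(B,b,.018,.030,True,36); b,e=circ(E,.026,b)
    print(f,'brake',b,e)
    B=C[np.abs(C[:,2]-.0655)<.004]; B=B[np.hypot(*(B[:,:2]-b).T)<.016]; print('spindle top',B.mean(0))
E
```

```text
hole [0.53083993 0.00527699] 0.0001566164505172269 72
hole [0.53083597 0.00528369] 0.00017057486332706944 72
hole [0.53083625 0.00528365] 0.0001706691873907154 72
outer [0.53071541 0.00506275] 0.00033645973580216746 72
outer [0.53072065 0.0050549 ] 0.00032222081093387 72
top0 brake [ 0.52814394 -0.01370048] 0.0009700579832329129
spindle top [ 0.52769829 -0.01342302  0.06555142]
side0 brake [ 0.52729908 -0.0134732 ] 0.0008573445670628506
spindle top [ 0.52678499 -0.01159864  0.0656359 ]
```

Call:
arm_command --targets '[[[-0.3, -1.8, 0], 0, -0.2], [[0, 0, -2], 0, -0.2], [[0, 0, -2], 0, -0.2], [[0, 0, -1.5], 0, -0.2], [[0, 0, 0], 0, -0.2], [[0, 0, 0], 0, -0.2], [[0, 0, 0], 0, -0.2], [[0, 0, 0], 0, -0.2], [[0, 0, 0], 0, -0.2], [[0, 0, 0], 0, -0.2]]'

```text
time_s: 6.5
position: [0.5286, -0.0115, 0.1102]
eef_rot: [[0.019, 0.449, 0.893], [0.005, 0.893, -0.45], [-1.0, 0.013, 0.015]]
ft_force: [-0.3, -1.0, -1.6]
gripper_width: 0.635
```

```bash
python3 - <<'E'
from h import *
s=state(); c=shot('wrist','w3'); C=cloud(c).reshape(-1,3); C=C[~np.isnan(C[:,0])]
zt=s['position'][2]+.0073; F=C[np.abs(C[:,2]-zt)<.0025]
x0=np.array(s['position'][:2])+[.002,0]
for i in range(3):
    E=ring(F,x0,.006,.018,False); x0,e=circ(E,.0128,x0)
print('hole',x0,e,len(E), 'zt',zt)
B=C[(np.abs(C[:,2]-.0655)<.003)&(np.hypot(C[:,0]-.5277,C[:,1]+.0132)<.014)]; print('spindle top in hole',len(B),B.mean(0) if len(B) else '', B.min(0) if len(B) else '',B.max(0)if len(B) else '')
E
```

```text
6.5 [ 0.5286 -0.0115  0.1102] [-0.3  -0.97 -1.57] 0.635349073021459
[[0.019, 0.449, 0.893], [0.005, 0.893, -0.45], [-1.0, 0.013, 0.015]]
hole [ 0.53031544 -0.00690561] 0.00016366840519907555 72 zt 0.1174752551066441
spindle top in hole 90 [ 0.52425997 -0.01891963  0.06600014] [ 0.51811942 -0.02282133  0.06302309] [ 0.53023893 -0.01508921  0.06833859]
```

The earlier reading was taken while the arm was still moving. At rest the hole is at (0.5303, -0.0069), so it needs another (-2.6, -6.3) mm.

Call:
arm_command --targets '[[[-0.25, -0.6, 0], 0, -0.2], [[0, 0, 0], 0, -0.2], [[0, 0, -1], 0, -0.2], [[0, 0, 0], 0, -0.2], [[0, 0, 0], 0, -0.2], [[0, 0, 0], 0, -0.2], [[0, 0, 0], 0, -0.2], [[0, 0, 0], 0, -0.2], [[0, 0, 0], 0, -0.2], [[0, 0, 0], 0, -0.2]]'

```text
time_s: 7.8
position: [0.5258, -0.018, 0.0993]
eef_rot: [[0.019, 0.449, 0.893], [0.005, 0.893, -0.45], [-1.0, 0.012, 0.015]]
ft_force: [0.6, -0.1, -2.6]
gripper_width: 0.641
```

```bash
cat > m.py <<'E'
from h import *
import sys
s=state(); c=shot('wrist',sys.argv[1]); C=cloud(c).reshape(-1,3); C=C[~np.isnan(C[:,0])]
zt=s['position'][2]+.0073; F=C[np.abs(C[:,2]-zt)<.0025]
x0=np.array(s['position'][:2])+[.002,.004]
for i in range(3):
    E=ring(F,x0,.006,.018,False); x0,e=circ(E,.0128,x0)
print('hole',x0,e,len(E), 'zt',F[:,2].mean())
B=C[(np.abs(C[:,2]-.0655)<.003)&(np.hypot(C[:,0]-.5277,C[:,1]+.0132)<.014)]; print('spindle top in hole',len(B),B.mean(0) if len(B) else '', B.min(0) if len(B) else '',B.max(0)if len(B) else '')
E
python3 m.py w4
```

```text
7.8 [ 0.5258 -0.018   0.0993] [ 0.64 -0.11 -2.58] 0.6406794150149845
[[0.019, 0.449, 0.893], [0.005, 0.893, -0.45], [-1.0, 0.012, 0.015]]
hole [ 0.527561 -0.013358] 0.00016159095419081556 72 zt 0.10705163349693494
spindle top in hole 42 [ 0.52365525 -0.02009212  0.06558617] [ 0.51873619 -0.02316731  0.0625724 ] [ 0.52811882 -0.01770952  0.06735324]
```

Call:
arm_command --targets '[[[0, 0, -0.5], 0, -0.2], [[0, 0, -0.5], 0, -0.2], [[0, 0, -0.5], 0, -0.2], [[0, 0, -0.5], 0, -0.2], [[0, 0, -0.5], 0, -0.2], [[0, 0, -0.5], 0, -0.2], [[0, 0, 0], 0, -0.2], [[0, 0, 0], 0, -0.2], [[0, 0, 0], 0, -0.2], [[0, 0, 0], 0, -0.2]]'

```text
time_s: 9.1
position: [0.5258, -0.018, 0.067]
eef_rot: [[0.019, 0.449, 0.893], [0.005, 0.893, -0.45], [-1.0, 0.012, 0.015]]
ft_force: [0.3, 0.8, -2.3]
gripper_width: 0.633
```

```bash
python3 m.py w5
```

```text
9.1 [ 0.5258 -0.018   0.067 ] [ 0.28  0.8  -2.35] 0.6330587302487852
[[0.019, 0.449, 0.893], [0.005, 0.893, -0.45], [-1.0, 0.012, 0.015]]
hole [ 0.52757736 -0.0133851 ] 0.0001622764401566004 72 zt 0.07472907862815537
spindle top in hole 1123 [ 0.52602822 -0.01534535  0.06585334] [ 0.51437591 -0.02682068  0.06250417] [ 0.53850322 -0.00440483  0.06846702]
```

Call:
arm_command --targets '[[[0, 0, -0.6], 0, -0.2], [[0, 0, -0.6], 0, -0.2], [[0, 0, -0.5], 0, -0.2], [[0, 0, 0], 0, -0.2], [[0, 0, 0], 0, 0.7], [[0, 0, 0], 0, 0.7], [[0, 0, 0], 0, 0.7], [[0, 0, 0], 0, 0.7], [[0, 0, 3], 0, 0.7], [[0, 0, 5], 0, 0.7]]'

```text
time_s: 10.4
position: [0.5241, -0.0179, 0.1281]
eef_rot: [[0.013, 0.449, 0.893], [0.005, 0.893, -0.449], [-1.0, 0.011, 0.009]]
ft_force: [1.3, -0.5, 0.3]
gripper_width: 0.849
```

```bash
python3 - <<'E'
from h import *
state(); c=shot('side','s6'); C=cloud(c).reshape(-1,3); C=C[~np.isnan(C[:,0])]
x0=np.array([.5275,-.0132]);F=C[(np.abs(C[:,2]-.056)<.003)&(np.hypot(*(C[:,:2]-x0).T)<.035)]; print(len(F),F.mean(0),F.min(0),F.max(0))
E
```

```text
10.4 [ 0.5241 -0.0179  0.1281] [ 1.25 -0.48  0.26] 0.8492027143556653
[[0.013, 0.449, 0.893], [0.005, 0.893, -0.449], [-1.0, 0.011, 0.009]]
268 [ 0.52812182 -0.01176538  0.05657643] [ 0.50038333 -0.04281848  0.05309372] [0.55729461 0.01484837 0.05899251]
```

Call:
arm_command --targets '[[[-0.5, -3.5, 1], -0.9, -0.3], [[-1.2, -5, 0], -0.9, -0.3], [[-1.2, -5, 0], -0.9, -0.3], [[-1.2, -5, 0], -0.9, -0.3], [[-1.2, -3, 0], 0, -0.3], [[0, 0, -1], 0, -0.3], [[0, 0, 0], 0, -0.3], [[0, 0, 0], 0, -0.3], [[0, 0, 0], 0, -0.3], [[0, 0, 0], 0, -0.3]]'

```text
time_s: 11.7
position: [0.4769, -0.2338, 0.1383]
eef_rot: [[0.033, 0.499, 0.866], [0.003, 0.867, -0.499], [-0.999, 0.019, 0.027]]
ft_force: [0.6, 0.3, -0.5]
gripper_width: 0.347
```

```bash
python3 - <<'E'
from h import *
state(); c=shot('wrist','w7')
W=cloud(c); M=(np.hypot(W[...,0]-.478,W[...,1]+.252)<.055)
F=c['frame'].astype(int); sat=F.max(2)-F.min(2)
g=M&(W[...,2]>.0025)&(sat<22)
for lo,hi in((.003,.008),(.026,.034)):
    A=W[g&(W[...,2]>lo)&(W[...,2]<hi)]; print(len(A),A.mean(0),cv2.minAreaRect(A[:,:2].astype(np.float32)))
# post top side
E
```

```text
11.7 [ 0.4769 -0.2338  0.1383] [ 0.59  0.26 -0.46] 0.34709978144679293
[[0.033, 0.499, 0.866], [0.003, 0.867, -0.499], [-0.999, 0.019, 0.027]]
922 [ 0.47823909 -0.25318532  0.00504229] ((0.4736701250076294, -0.25124403834342957), (0.03462794050574303, 0.054577525705099106), 57.750160217285156)
197 [ 0.4574252  -0.24080592  0.03064566] ((0.457054078578949, -0.24138833582401276), (0.012523897923529148, 0.01169862225651741), 59.429725646972656)
```

View pics/w7.png

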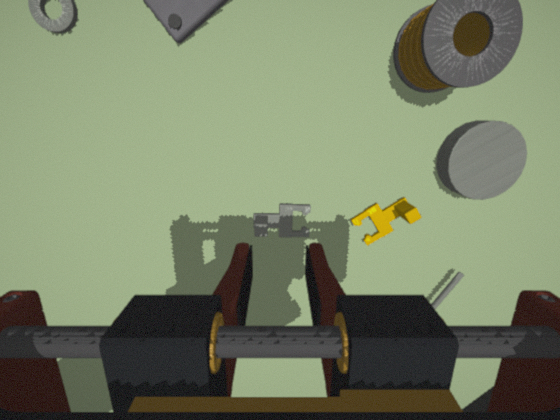

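The clip post is at (0.457, -0.241), heading -31°; the gripper is ahead of it. I'll align and descend partway.

Call:
arm_command --targets '[[[-2, -0.7, 0], -1, -0.3], [[0, 0, 0], 0, -0.3], [[0, 0, -2], 0, -0.3], [[0, 0, -2], 0, -0.3], [[0, 0, -1.5], 0, -0.3], [[0, 0, -1], 0, -0.3], [[0, 0, 0], 0, -0.3], [[0, 0, 0], 0, -0.3], [[0, 0, 0], 0, -0.3], [[0, 0, 0], 0, -0.3]]'

```text
time_s: 13.0
position: [0.4559, -0.2429, 0.0735]
eef_rot: [[0.037, 0.517, 0.855], [-0.001, 0.856, -0.517], [-0.999, 0.019, 0.032]]
ft_force: [0.4, 0.6, 0.7]
gripper_width: 0.349
```

Call:
arm_command --targets '[[[0.1, 0.2, 0], 0, -0.3], [[0, 0, -1.5], 0, -0.3], [[0, 0, -1.5], 0, -0.3], [[0, 0, -1.2], 0, -0.3], [[0, 0, -0.7], 0, -0.3], [[0, 0, 0], 0, -0.3], [[0, 0, 0], 0, -0.3], [[0, 0, 0], 0, -0.3], [[0, 0, 0], 0, -0.3], [[0, 0, 0], 0, -0.3]]'

```text
time_s: 14.25
position: [0.4572, -0.2408, 0.0213]
eef_rot: [[0.038, 0.517, 0.855], [-0.001, 0.856, -0.517], [-0.999, 0.019, 0.033]]
ft_force: [-0.4, -0.9, -0.4]
gripper_width: 0.349
```

Call:
arm_command --targets '[[[0, 0, 0], 0, -0.8], [[0, 0, 0], 0, -1], [[0, 0, 0], 0, -1], [[0, 0, 0], 0, -1], [[0, 0, 0], 0, -1], [[0, 0, 2], 0, -1], [[0, 0, 4], 0, -1], [[0, 0, 5], 0, -1], [[0, 0, 1], 0, -1], [[0, 0, 0], 0, -1]]' --force 50

```text
time_s: 15.5
position: [0.4553, -0.2401, 0.143]
eef_rot: [[0.034, 0.517, 0.855], [0.001, 0.856, -0.517], [-0.999, 0.018, 0.029]]
ft_force: [0.8, -0.4, -1.0]
gripper_width: 0.129
```

Call:
arm_command --targets '[[[-0.2, 3.5, 0], 5.2, -1], [[0, 4, 0], 5.2, -1], [[0, 4, 0], 5.2, -1], [[0, 4, 0], 5.2, -1], [[0, 3.5, 0], 5.2, -1], [[0, 2, 0], 5, -1], [[0, 0, 0], 0, -1], [[0, 0, 0], 0, -1], [[0, 0, 0], 0, -1], [[0, 0, 0], 0, -1]]'

```text
time_s: 16.75
position: [0.4439, -0.0204, 0.1334]
eef_rot: [[0.011, -0.025, 1.0], [0.021, 0.999, 0.025], [-1.0, 0.02, 0.012]]
ft_force: [-0.3, 0.6, -1.3]
gripper_width: 0.129
```

```bash
python3 - <<'E'
from h import *
state(); c=shot('wrist','w8')
E
```

```text
16.75 [ 0.4439 -0.0204  0.1334] [-0.33  0.61 -1.33] 0.12888940549602793
[[0.011, -0.025, 1.0], [0.021, 0.999, 0.025], [-1.0, 0.02, 0.012]]
```

View pics/w8.png

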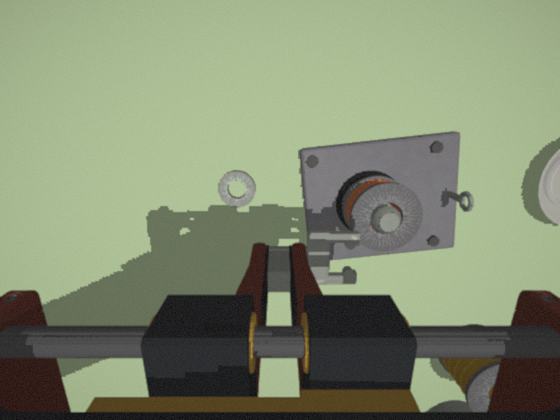

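The picture shows the held clip with jaw tips at (358,238) and (350,276), and the spool on the spindle at (386,215). Next I'll measure the clip's plane and jaws in world coordinates.

```bash
cat > k.py <<'E'
from h import *
import sys
def clip(name,dz=-.0163,take=True):
    s=env.observe(); p=s['position']; c=shot('wrist',name) if take else dict(np.load(f'pics/{name}.npz'))
    print(s['time_s'],np.round(p,4),np.round(s['ft_force'],2),np.round(s['eef_rot'],3).tolist())
    W=cloud(c); R=s['eef_rot']; L=(W-p)@R   # tool coords: x ahead(down), z along jaw
    g=(L[...,2]>.019)&(L[...,2]<.055)&(np.abs(L[...,1])<.03)&(np.abs(L[...,0]+dz)<.008)
    A=W[g]; l=L[g]
    q=np.linalg.lstsq(np.c_[A[:,:2]-A[:,:2].mean(0),np.ones(len(A))],A[:,2],rcond=None)[0]
    print('clip n',len(A),'mean',A.mean(0).round(4),'slope',q[:2].round(3))
    rc=cv2.minAreaRect(A[:,:2].astype(np.float32)); B=cv2.boxPoints(rc); print('rect',rc,'\n',B.round(4).tolist())
    # jaws: far end
    f=l[l[:,2]>.040]; print('jaws y mid tool',(f[:,1].min()+f[:,1].max())/2, 'tip z',l[:,2].max(), 'y',f[:,1].min(),f[:,1].max())
    C=W.reshape(-1,3); C=C[~np.isnan(C[:,0])]
    T=C[(np.abs(C[:,2]-.0662)<.0015)&(np.hypot(C[:,0]-.5277,C[:,1]+.0132)<.015)]
    print('spindle top',len(T),T.mean(0).round(4) if len(T) else '')
    return W,L,g
if __name__=='__main__': clip(sys.argv[1],take=len(sys.argv)<3)
E
python3 k.py w8 old
```

```text
16.8 [ 0.444  -0.0204  0.1334] [ 0.24  0.33 -1.31] [[0.011, -0.025, 1.0], [0.021, 0.999, 0.025], [-1.0, 0.02, 0.012]]
clip n 1720 mean [ 0.4752 -0.0182  0.1171] slope [-0.012 -0.006]
rect ((0.4768100082874298, -0.01972626894712448), (0.027384979650378227, 0.034179553389549255), 1.1656779050827026) 
 [[0.462799996137619, -0.002899999963119626], [0.4634999930858612, -0.03709999844431877], [0.49079999327659607, -0.0364999994635582], [0.490200012922287, -0.002400000113993883]]
jaws y mid tool -0.00032822147575227965 tip z 0.04639430297081102 y -0.016725846293137732 0.016069403341633173
spindle top 368 [ 0.5259 -0.0126  0.0664]
```

Call:
arm_command --targets '[[[1, 0.4, 0], -0.6, -1], [[0.9, 0.3, 0], -0.6, -1], [[0.8, 0, 0], 0, -1], [[0, 0, -1.5], 0, -1], [[0, 0, -1.5], 0, -1], [[0, 0, -1.5], 0, -1], [[0, 0, 0], 0, -1], [[0, 0, 0], 0, -1], [[0, 0, 0], 0, -1], [[0, 0, 0], 0, -1]]'

```text
time_s: 18.05
position: [0.4726, -0.0133, 0.0847]
eef_rot: [[0.011, -0.002, 1.0], [0.02, 1.0, 0.001], [-1.0, 0.02, 0.011]]
ft_force: [0.1, -0.9, -0.6]
gripper_width: 0.13
```

```bash
python3 k.py w9
```

```text
18.05 [ 0.4726 -0.0133  0.0847] [ 0.09 -0.9  -0.64] [[0.011, -0.002, 1.0], [0.02, 1.0, 0.001], [-1.0, 0.02, 0.011]]
clip n 2259 mean [ 0.5083 -0.0119  0.0676] slope [-0.09  -0.011]
rect ((0.5099320411682129, -0.013440940529108047), (0.03595426306128502, 0.03443937748670578), 0.9591527581214905) 
 [[0.4916999936103821, 0.0035000001080334187], [0.49219998717308044, -0.03099999949336052], [0.5281999707221985, -0.030400000512599945], [0.5275999903678894, 0.004100000020116568]]
jaws y mid tool -0.0005163354444599859 tip z 0.05499598664448629 y -0.01716633627971718 0.01613366539079721
spindle top 590 [ 0.5259 -0.0127  0.0664]
```

View pics/w9.png

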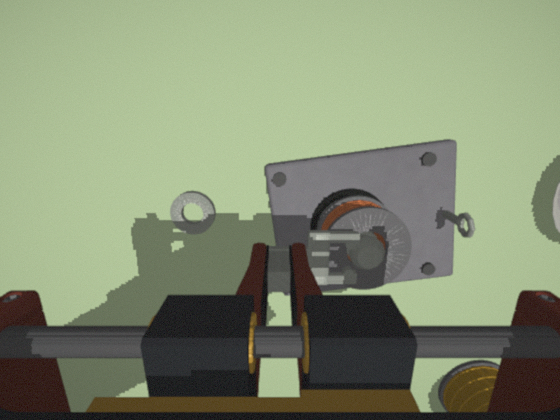

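The clip is centred in y (-0.0134 against spindle -0.013), about 17 mm short of the axis and 7 mm above the spool. Lowering onto the spool.

Call:
arm_command --targets '[[[-0.1, 0, -0.3], 0, -1], [[0, 0, -0.3], 0, -1], [[0, 0, -0.2], 0, -1], [[0, 0, -0.2], 0, -1], [[0, 0, -0.2], 0, -1], [[0, 0, -0.2], 0, -1], [[0, 0, -0.2], 0, -1], [[0, 0, -0.2], 0, -1], [[0, 0, -0.2], 0, -1], [[0, 0, -0.2], 0, -1]]'

```text
time_s: 19.35
position: [0.4759, -0.0127, 0.0676]
eef_rot: [[0.02, -0.002, 1.0], [0.017, 1.0, 0.002], [-1.0, 0.017, 0.02]]
ft_force: [-11.1, -1.2, 31.5]
gripper_width: 0.132
```

Too deep: the brake bottomed out at 31 N. Backing off.

Call:
arm_command --targets '[[[-0.2, 0, 0.3], 0, -1], [[-0.1, 0, 0.2], 0, -1], [[0, 0, 0], 0, -1], [[0, 0, 0], 0, -1], [[0, 0, 0], 0, -1], [[0, 0, 0], 0, -1], [[0, 0, 0], 0, -1], [[0, 0, 0], 0, -1], [[0, 0, 0], 0, -1], [[0, 0, 0], 0, -1]]'

```text
time_s: 20.6
position: [0.4734, -0.0128, 0.0731]
eef_rot: [[0.021, -0.002, 1.0], [0.016, 1.0, 0.002], [-1.0, 0.016, 0.021]]
ft_force: [-0.1, -0.6, 3.8]
gripper_width: 0.133
```

```bash
python3 k.py w10; python3 - <<'E'
from h import *
shot('side','s10'); a=cv2.imread('pics/s10.png')[180:280,240:360]; b=cv2.imread('pics/w10.png')[190:310,250:430]
cv2.imwrite('pics/s10c.png',np.hstack([cv2.resize(a,(400,333)),cv2.resize(b,(400,333))]))
E
```

```text
20.6 [ 0.4734 -0.0128  0.0731] [-0.12 -0.63  3.84] [[0.021, -0.002, 1.0], [0.016, 1.0, 0.002], [-1.0, 0.016, 0.021]]
clip n 3708 mean [ 0.5118 -0.0104  0.0559] slope [-0.043 -0.012]
rect ((0.5107555985450745, -0.012741122394800186), (0.03608677163720131, 0.055169399827718735), 0.1020667627453804) 
 [[0.4927000105381012, 0.014800000004470348], [0.4927999973297119, -0.04039999842643738], [0.5288000106811523, -0.040300000458955765], [0.5286999940872192, 0.01489999983459711]]
jaws y mid tool -0.00039181926783772407 tip z 0.054997628502433664 y -0.027972126550966023 0.027188488015290575
spindle top 631 [ 0.5264 -0.0122  0.0664]
```

View pics/s10c.png

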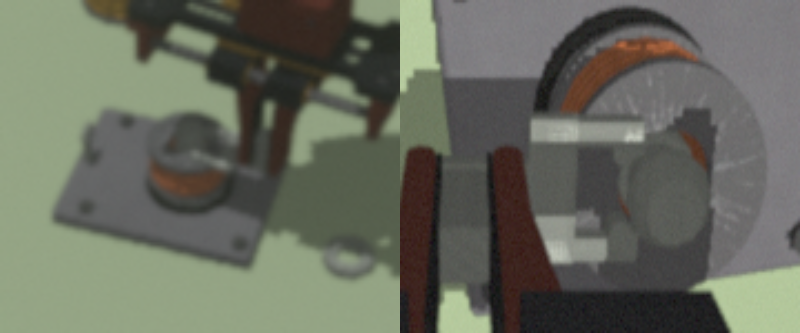

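Wrist crop: the clip lies on the spool with its mouth facing the spindle and the jaws at px (335,237) and (335,279). Checking the jaw heights and clip tilt.

```bash
python3 - <<'E'
from h import *
W=cloud(dict(np.load('pics/w10.npz')))
for n,u,v in(('bridge',322,250),('bridge2',318,262),('jawA base',316,237),('jawA',328,237),('jawA tip',337,237),('jawB base',318,279),('jawB',328,280),('jawB tip',335,280),('jawB tip2',338,280),('spool far',400,225),('spool up',370,222),('spool right',418,260)):
    print(n,np.nanmedian(W[v-1:v+2,u-1:u+2].reshape(-1,3),0).round(4))
F=W[(np.abs(W[...,2]-.057)<.009)&(W[...,0]>.488)&(W[...,0]<.525)&(np.abs(W[...,1]+.0128)<.0165)]
import sys
for z in np.arange(.048,.066,.001): 
    m=(F[:,2]>=z)&(F[:,2]<z+.001); 
    if m.sum(): print(round(z,3),m.sum(),F[m].mean(0).round(4),F[m][:,0].max().round(4))
E
```

```text
bridge [ 0.4987 -0.0072  0.0575]
bridge2 [ 0.4967 -0.0149  0.0576]
jawA base [0.4948 0.0011 0.0576]
jawA [0.5018 0.0011 0.0577]
jawA tip [0.507  0.0013 0.0582]
jawB base [ 0.4971 -0.0263  0.0573]
jawB [ 0.5032 -0.0265  0.0579]
jawB tip [ 0.5073 -0.0265  0.058 ]
jawB tip2 [ 0.5092 -0.0269  0.0578]
spool far [0.5453 0.0063 0.0526]
spool up [0.5272 0.0082 0.0523]
spool right [ 0.5798 -0.0366  0.0123]
0.048 29 [ 0.5187 -0.0138  0.0486] 0.525
0.049 42 [ 0.5184 -0.0112  0.0494] 0.5249
0.05 19 [ 0.5186 -0.006   0.0505] 0.5247
0.051 104 [ 0.5132 -0.0123  0.0517] 0.5249
0.052 393 [ 0.5115 -0.0125  0.0525] 0.5249
0.053 196 [ 0.5098 -0.0107  0.0534] 0.525
0.054 47 [ 0.5078 -0.0098  0.0544] 0.5193
0.055 66 [ 0.507  -0.0063  0.0556] 0.5197
0.056 314 [ 0.5003 -0.0094  0.0567] 0.52
0.057 1008 [ 0.5032 -0.0116  0.0575] 0.5213
0.058 349 [ 0.5064 -0.0119  0.0583] 0.525
0.059 30 [ 0.5158 -0.0089  0.0594] 0.5238
0.06 25 [ 0.5196 -0.0074  0.0605] 0.5249
0.061 46 [ 0.5192 -0.0103  0.0615] 0.5248
0.062 73 [ 0.5197 -0.0105  0.0626] 0.525
0.063 56 [ 0.5199 -0.0107  0.0635] 0.5249
0.064 56 [ 0.5204 -0.011   0.0645] 0.5245
0.065 74 [ 0.5217 -0.0117  0.0656] 0.525
```

Call:
arm_command --targets '[[[0, 0, -0.12], 0, -1], [[0, 0, 0], 0, -1], [[0.15, 0, 0], 0, -1], [[0.15, 0, 0], 0, -1], [[0.15, 0, 0], 0, -1], [[0.15, 0, 0], 0, -1], [[0.15, 0, 0], 0, -1], [[0, 0, 0], 0, -1], [[0, 0, 0], 0, -1], [[0, 0, 0], 0, -1]]'

```text
time_s: 21.95
position: [0.4789, -0.0129, 0.0711]
eef_rot: [[0.016, -0.002, 1.0], [0.015, 1.0, 0.002], [-1.0, 0.015, 0.016]]
ft_force: [-3.9, -0.1, 4.2]
gripper_width: 0.136
```

Call:
arm_command --targets '[[[0.1, 0, 0.02], 0, -1], [[0.1, 0, 0.02], 0, -1], [[0.1, 0, 0], 0, -1], [[0.1, 0, 0], 0, -1], [[0, 0, 0], 0, -1], [[0, 0, 0], 0, -1], [[0, 0, 0], 0, -1], [[0, 0, 0], 0, -1], [[0, 0, 0], 0, -1], [[0, 0, 0], 0, -1]]'

```text
time_s: 23.2
position: [0.4816, -0.0129, 0.0712]
eef_rot: [[0.013, -0.003, 1.0], [0.015, 1.0, 0.002], [-1.0, 0.015, 0.013]]
ft_force: [-3.6, 0.8, 5.0]
gripper_width: 0.133
```

```bash
cat > t.py <<'E'
from h import *
import sys
s=state(); W=cloud(shot('wrist',sys.argv[1])); p=s['position']
C=W.reshape(-1,3); T=C[(np.abs(C[:,2]-.0662)<.0016)&(np.hypot(C[:,0]-.531,C[:,1]+.0132)<.019)]
print('spindle top',len(T),T.mean(0).round(4),T.min(0).round(4),T.max(0).round(4))
L=(W-p)@s['eef_rot']
for k in(1,-1):
    g=(L[...,2]>.026)&(L[...,2]<.045)&(np.abs(L[...,1]-k*.0135)<.002)&(np.abs(W[...,2]-p[2]+.0155)<.003); A=W[g]
    if len(A)>5: print('jaw',k,len(A),A.mean(0).round(4),'max x',A[:,0].max().round(4),'zslope',np.polyfit(A[:,0],A[:,2],1)[0].round(3))
S=C[(np.abs(C[:,2]-.0515)<.005)&(C[:,0]>.53)&(np.hypot(C[:,0]-.531,C[:,1]+.0132)<.03)]; print('spool top z',np.median(S[:,2]).round(4))
E
python3 t.py w11
```

```text
23.2 [ 0.4816 -0.0129  0.0712] [-3.65  0.79  4.98] 0.13300164376243986
[[0.013, -0.003, 1.0], [0.015, 1.0, 0.002], [-1.0, 0.015, 0.013]]
spindle top 677 [ 0.5279 -0.0123  0.0663] [ 0.5194 -0.0215  0.0646] [ 0.5372 -0.0034  0.0678]
jaw 1 223 [0.5175 0.0011 0.0554] max x 0.5267 zslope 0.028
jaw -1 179 [ 0.5163 -0.026   0.0555] max x 0.5264 zslope 0.018
spool top z 0.0503
```

The jaws are level in the groove (underside about 50.5 mm), lips starting on the core, spindle displaced 1.5 mm. I'll keep pushing gently.

Call:
arm_command --targets '[[[0.15, 0, 0], 0, -1], [[0.15, 0, 0], 0, -1], [[0.15, 0, 0], 0, -1], [[0.15, 0, 0], 0, -1], [[0.15, 0, 0], 0, -1], [[0, 0, 0], 0, -1], [[0, 0, 0], 0, -1], [[0, 0, 0], 0, -1], [[0, 0, 0], 0, -1], [[0, 0, 0], 0, -1]]'

```text
time_s: 24.5
position: [0.4824, -0.0128, 0.0703]
eef_rot: [[-0.001, -0.003, 1.0], [0.012, 1.0, 0.003], [-1.0, 0.012, -0.001]]
ft_force: [-4.5, -0.6, 5.7]
gripper_width: 0.133
```

```bash
python3 t.py w12
```

```text
24.5 [ 0.4824 -0.0128  0.0703] [-4.49 -0.6   5.72] 0.13253574286623826
[[-0.001, -0.003, 1.0], [0.012, 1.0, 0.003], [-1.0, 0.012, -0.001]]
spindle top 671 [ 0.528  -0.0123  0.0664] [ 0.5193 -0.022   0.0646] [ 0.5373 -0.0044  0.0677]
jaw 1 217 [0.518  0.0011 0.054 ] max x 0.5274 zslope -0.002
jaw -1 160 [ 0.5164 -0.0261  0.0542] max x 0.527 zslope -0.007
spool top z 0.0491
```

Call:
arm_command --targets '[[[0.1, 0, 0.1], 0, -1], [[0.2, 0, 0.05], 0, -1], [[0.2, 0, 0], 0, -1], [[0.2, 0, 0], 0, -1], [[0.2, 0, 0], 0, -1], [[0.2, 0, 0], 0, -1], [[0.2, 0, 0], 0, -1], [[0.2, 0, 0], 0, -1], [[0.2, 0, 0], 0, -1], [[0.2, 0, 0], 0, -1]]'

```text
time_s: 25.8
position: [0.487, -0.0129, 0.0709]
eef_rot: [[-0.031, -0.005, 1.0], [0.005, 1.0, 0.005], [-1.0, 0.005, -0.031]]
ft_force: [-11.9, -0.9, 14.5]
gripper_width: 0.131
```

```bash
python3 t.py w13
```

```text
25.8 [ 0.487  -0.0129  0.0709] [-11.9   -0.86  14.46] 0.13086792963491217
[[-0.031, -0.005, 1.0], [0.005, 1.0, 0.005], [-1.0, 0.005, -0.031]]
spindle top 680 [ 0.5313 -0.0123  0.0664] [ 0.5218 -0.0217  0.0646] [ 0.5405 -0.0043  0.0678]
jaw 1 206 [0.5219 0.0008 0.0538] max x 0.5314 zslope -0.021
jaw -1 140 [ 0.5199 -0.0262  0.054 ] max x 0.5287 zslope -0.015
spool top z 0.0489
```

The nose has dipped slightly (pitch -0.03) and presses on the lower shoulder, with the lips 7.5 mm short. I'll lift a little while pushing through.

Call:
arm_command --targets '[[[0.05, 0, 0.12], 0, -1], [[0.15, 0, 0.1], 0, -1], [[0.25, 0, 0.05], 0, -1], [[0.25, 0, 0.03], 0, -1], [[0.27, 0, 0.03], 0, -1], [[0.27, 0, 0.03], 0, -1], [[0.27, 0, 0.03], 0, -1], [[0.27, 0, 0.03], 0, -1], [[0.2, 0, 0], 0, -1], [[0.15, 0, 0], 0, -1]]'

```text
time_s: 27.1
position: [0.493, -0.0129, 0.0724]
eef_rot: [[-0.063, -0.007, 0.998], [-0.001, 1.0, 0.007], [-0.998, -0.0, -0.063]]
ft_force: [-8.6, 0.4, 13.2]
gripper_width: 0.13
```

```bash
python3 t.py w14
```

```text
27.1 [ 0.493  -0.0129  0.0724] [-8.59  0.42 13.21] 0.13043987495917844
[[-0.063, -0.007, 0.998], [-0.001, 1.0, 0.007], [-0.998, -0.0, -0.063]]
spindle top 686 [ 0.5306 -0.0123  0.0664] [ 0.5219 -0.0219  0.0646] [ 0.5398 -0.0037  0.0678]
jaw 1 115 [0.5251 0.0008 0.0544] max x 0.5366 zslope -0.019
jaw -1 70 [ 0.5224 -0.0264  0.0548] max x 0.5365 zslope -0.04
spool top z 0.0488
```

Call:
arm_command --targets '[[[0.1, 0, 0.1], 0, -1], [[0.2, 0, 0.1], 0, -1], [[0.2, 0, 0.05], 0, -1], [[0.2, 0, 0.05], 0, -1], [[0.2, 0, 0.05], 0, -1], [[0.1, 0, 0], 0, -1], [[0, 0, 0], 0, -1], [[0, 0, 0], 0, -1], [[0, 0, 0], 0, -1], [[0, 0, 0], 0, -1]]'

```text
time_s: 28.4
position: [0.4936, -0.0127, 0.0739]
eef_rot: [[-0.085, -0.007, 0.996], [-0.003, 1.0, 0.006], [-0.996, -0.002, -0.085]]
ft_force: [-4.9, 0.9, 4.7]
gripper_width: 0.132
```

```bash
python3 t.py w15; python3 - <<'E'
from h import *
a=cv2.imread('pics/w15.png')[190:310,250:430]; cv2.imwrite('pics/w15c.png',cv2.resize(a,(720,480)))
W=cloud(dict(np.load('pics/w15.npz')))
for k in(.0005,-.0262):
    g=(np.abs(W[...,1]-k)<.0025)&(W[...,0]>.50)&(W[...,0]<.56); A=W[g]
    for x in np.arange(.50,.56,.003):
        m=(A[:,0]>=x)&(A[:,0]<x+.003)
        if m.any(): print(k,round(x,3),m.sum(),np.median(A[m][:,2]).round(4),A[m][:,2].max().round(4))
E
```

```text
28.4 [ 0.4936 -0.0127  0.0739] [-4.91  0.87  4.66] 0.13162321975231103
[[-0.085, -0.007, 0.996], [-0.003, 1.0, 0.006], [-0.996, -0.002, -0.085]]
spindle top 663 [ 0.5287 -0.0123  0.0663] [ 0.5202 -0.0213  0.0646] [ 0.5374 -0.0043  0.0677]
jaw 1 29 [0.5219 0.0006 0.0558] max x 0.5292 zslope -0.008
jaw -1 34 [ 0.5225 -0.0264  0.0561] max x 0.5364 zslope 0.038
spool top z 0.0492
0.0005 0.5 164 0.073 0.1019
0.0005 0.503 482 0.0973 0.13
0.0005 0.506 409 0.0917 0.1582
0.0005 0.509 205 0.099 0.1108
0.0005 0.512 89 0.0564 0.1105
0.0005 0.515 46 0.0554 0.0575
0.0005 0.518 42 0.055 0.0568
0.0005 0.521 50 0.055 0.0562
0.0005 0.524 48 0.0545 0.0561
0.0005 0.527 49 0.0545 0.0606
0.0005 0.53 44 0.0542 0.0554
0.0005 0.533 41 0.0539 0.0552
0.0005 0.536 36 0.0537 0.0552
0.0005 0.539 37 0.0491 0.0501
0.0005 0.542 38 0.0492 0.0507
0.0005 0.545 41 0.0491 0.0502
0.0005 0.548 41 0.0491 0.0502
0.0005 0.551 52 0.0487 0.0504
0.0005 0.554 32 0.0127 0.0503
0.0005 0.557 30 0.0121 0.0134
-0.0262 0.503 7 0.1353 0.1368
-0.0262 0.512 14 0.056 0.057
-0.0262 0.515 36 0.0559 0.0573
-0.0262 0.518 33 0.0557 0.0568
-0.0262 0.521 24 0.0555 0.0566
-0.0262 0.524 11 0.0551 0.0558
-0.0262 0.527 9 0.0555 0.056
-0.0262 0.53 5 0.0554 0.0604
-0.0262 0.533 9 0.0543 0.0551
-0.0262 0.536 20 0.0542 0.0557
-0.0262 0.539 16 0.0492 0.0501
-0.0262 0.542 37 0.0493 0.0504
-0.0262 0.545 36 0.0491 0.0505
-0.0262 0.548 35 0.0492 0.0501
-0.0262 0.551 36 0.0493 0.0502
-0.0262 0.554 14 0.0495 0.05
```

View pics/w15c.png

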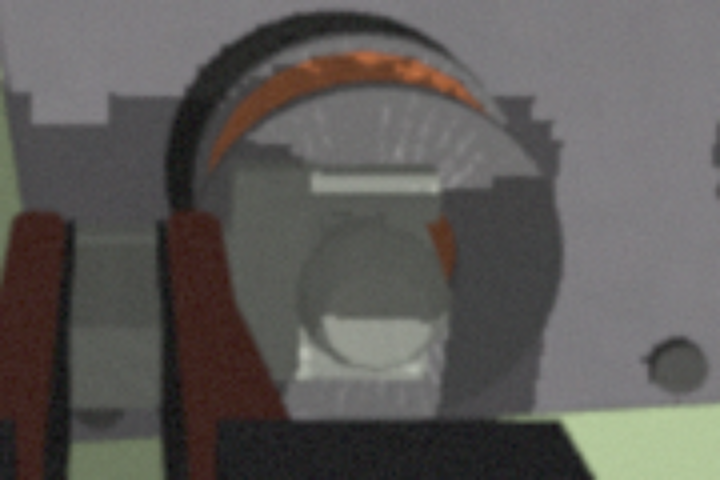

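The clip appears home: jaw tips end at x=0.539, so its origin is 0.530 against the displaced axis at 0.529, level with the groove. Releasing with a small opening, then lifting.

Call:
arm_command --targets '[[[0, 0, 0.05], 0, -1], [[0, 0, 0], 0, -0.5], [[0, 0, 0], 0, -0.5], [[0, 0, 0], 0, -0.5], [[0, 0, 0], 0, -0.5], [[0, 0, 0], 0, -0.5], [[0, 0, 0.5], 0, -0.5], [[0, 0, 0.5], 0, -0.5], [[0, 0, 0.5], 0, -0.5], [[0, 0, 0], 0, -0.5]]'

```text
time_s: 29.7
position: [0.4959, -0.0127, 0.0906]
eef_rot: [[-0.081, -0.006, 0.997], [-0.002, 1.0, 0.006], [-0.997, -0.001, -0.081]]
ft_force: [-2.0, 0.0, 0.3]
gripper_width: 0.254
```

```bash
python3 t.py w16
```

```text
29.7 [ 0.4959 -0.0127  0.0906] [-2.02  0.04  0.26] 0.25386193650343114
[[-0.081, -0.006, 0.997], [-0.002, 1.0, 0.006], [-0.997, -0.001, -0.081]]
spindle top 572 [ 0.5272 -0.0123  0.0663] [ 0.5184 -0.0214  0.0646] [ 0.5361 -0.0031  0.0678]
spool top z 0.0535
```

Call:
arm_command --targets '[[[-0.2, 0, 0], 0, -0.5], [[0, 0, 1], 0, -0.5], [[0, 0, 1], 0, -0.5], [[0, 0, 3], 0, -0.5], [[-1, 0, 4], 0, -0.5], [[-1, 0, 4], 0, -0.5], [[0, 0, 0], 0, -0.5], [[0, 0, 0], 0, -0.5], [[0, 0, 0], 0, -0.5], [[0, 0, 0], 0, -0.5]]'

```text
time_s: 31.0
position: [0.4742, -0.0121, 0.2267]
eef_rot: [[-0.078, -0.007, 0.997], [-0.001, 1.0, 0.007], [-0.997, -0.0, -0.078]]
ft_force: [-0.0, -0.9, 0.4]
gripper_width: 0.249
```

```bash
python3 - <<'E'
from h import *
s=state(); c=shot('wrist','w17'); W=cloud(c); C=W.reshape(-1,3); C=C[~np.isnan(C[:,0])]
T=C[(np.abs(C[:,2]-.0662)<.0016)&(np.hypot(C[:,0]-.527,C[:,1]+.0132)<.015)]; print('spindle',T.mean(0).round(4),T.min(0).round(4),T.max(0).round(4))
P=C[(np.abs(C[:,0]-.49)<.015)&(np.abs(C[:,1]+.013)<.012)&(C[:,2]>.077)&(C[:,2]<.09)]; print('post top',len(P),P.mean(0).round(4) if len(P) else '')
A=C[(C[:,2]>.0565)&(C[:,2]<.0605)&(np.abs(C[:,1]+.013)<.022)&(C[:,0]>.49)&(C[:,0]<.55)]
print('clip plate',len(A),A.mean(0).round(4),A.min(0).round(4),A.max(0).round(4),np.linalg.lstsq(np.c_[A[:,:2]-A[:,:2].mean(0),np.ones(len(A))],A[:,2],rcond=None)[0].round(4))
S=C[(C[:,2]>.048)&(C[:,2]<.0562)&(np.hypot(C[:,0]-.527,C[:,1]+.0132)<.029)&(C[:,0]>.538)]; print('spool top',S.mean(0).round(4))
a=c['frame']; cv2.imwrite('pics/w17.png',a)
E
```

```text
31.0 [ 0.4742 -0.0121  0.2267] [-0.05 -0.9   0.37] 0.24945981132597034
[[-0.078, -0.007, 0.997], [-0.001, 1.0, 0.007], [-0.997, -0.0, -0.078]]
spindle [ 0.5268 -0.0127  0.0663] [ 0.5183 -0.0214  0.0646] [ 0.5358 -0.0033  0.0677]
post top 164 [ 0.4891 -0.0124  0.0841]
clip plate 708 [ 0.5145 -0.0121  0.0586] [ 0.4908 -0.0305  0.0565] [0.536  0.0039 0.0604] [0.002  0.0026 0.0586]
spool top [ 0.5457 -0.013   0.0537]
```

View pics/w17.png

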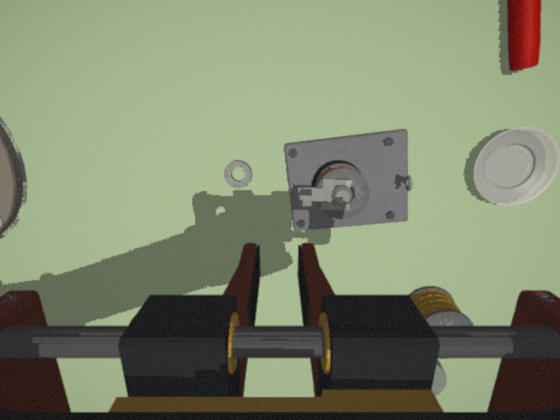

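```bash
python3 -c "
from rig import env
print(env.sign_off())"
```

```text
the job is handed in; nothing more can be done
None
```

I put the spool on the spindle, pressed the clip down into the groove until it was home, let go, and handed the job in at about 31 s. The sign-off reports no verdict.

**Last checks (wrist camera, gripper clear at z = 0.23 m):**
- **Clip:** its seat centre, taken from the post top and jaw tips, is about 0.3 mm from the spindle axis. It lies flat (slope below 0.005), with its underside at about 53.6 mm, against the groove's upper shoulder.
- **Spool:** it sits directly under the clip, its top at about 53.7 mm. I did not measure its distance from the axis again after the release.
- **Tool:** the force reading was near zero at the end.

**Not clean:**
- **First press too deep:** it bottomed the brake out, with about 31 N up and 11 N sideways at the wrist. I backed off and went on more gently.
- **Clip pitch:** the gripper tipped by up to 0.085 rad during the push. The clip levelled itself once released.
- **Contact force:** I could not read the force between clip and stand directly. At the ends of my pushing moves the wrist read at most 12 N sideways and 15 N vertically.
- **Bystanders:** I did not measure them again. In the views I looked at after starting, I saw no contact with them.

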